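Set and lock the mitre gauge on a tilted disc sander

TASK

The disc sander is being set up for the splayed ends of the stool rails and its table is already tipped. Turn the mitre gauge until its scale reads 30 degrees against the index line, on the red half of the scale (the disc end of the fence swings towards the red clamp lever), then press the clamp lever down until it snaps over and stays down. Let go, with the gauge still at 30, and leave the other things on the bench where they are.

Things in the scene. Friction and masses are not known exactly. Their poses are not given: they have to be found in the camera images.
- sander: Grey-green bench disc sander, bolted down; place and yaw vary. Origin on the bench under the gauge's pivot, x level towards the disc, z up. An upright 250 mm abrasive disc stands 82 mm along x; before it the steel table (190 x 360 mm), tipped 35 degrees so that its edge away from the disc is the lower one. The machine's body lies beyond the disc.
- gauge_pivot (a point): Point on the table's surface (145 mm above the bench, 95 mm from the table's disc edge) on the axis about which the gauge's head turns. Fixed. Axes: x up the slope towards the disc, y along the mitre slot away from the clamp lever (-y points to the lever), z square off the table, 35 degrees from vertical, leaning away from the disc.
- index_line (a point): Inner end of the white index line on its black block, fixed on the slot bar 84 mm from the pivot towards the lever, 9.5 mm off the table. Axes as gauge_pivot.
- mitre_head (a joint): Gauge angle = scale reading in rad, -1.05 to 1.05; 0: fence square to the slot; positive: red half, disc end of the fence swung towards the lever. 30 degrees = 0.524. The rim has marks every 5 degrees, longer every 15, longest at 0, black up to 0 and red above. Turns stiffly (0.4 N m), stays where left, and is no stiffer once clamped (the clamp itself is not simulated).
- fence_mid (a point): Middle of the gauge's fence, 30 mm off the table. Straight aluminium bar with red end caps, 149 mm long, 12 thick, from the table to 47.5 mm off it, centred 14 mm from the pivot's axis. Turns with the head: x along it to its disc end, y across it away from the plate, z off the table. On its -y side is the head's half-disc plate (radius 83, 9 mm high, white rim); on its +y side bare table.
- clamp_lever (a joint): Angle of the clamp lever in rad: 0 raised (start), 0.66 fully down. Sprung over centre: beyond about 0.36 it snaps down to its stop and stays; released before that it springs back up. About 6 N on the paddle starts it moving.
- lever_pad (a point): Where to press: top of the lever's red paddle, 65 mm from the hinge. Hinge at y -122, z 26 mm in gauge_pivot's axes; the lever runs on along -y, rising 40 degrees from the table when up, 2 when down. Paddle 26 mm wide, 12 thick, 43 to 101 mm from the hinge. In gauge_pivot's axes the point is at y -167, z 74 mm up and y -187, z 36 mm down. Moves with the lever: z off its top face.
- rail_a: Loose oak rail, 240 x 36 x 22 mm, lying in front of the sander. Not to be disturbed. Origin at the centre of its underside.
- rail_b: A second such rail beside it. Not to be disturbed.
- sanding_block: Loose wooden sanding block on cork, 115 x 62 x 38 mm. Not to be disturbed. Origin at the centre of its underside.
- bench_brush: Loose bench brush, 230 mm long, 42 mm wide, 20 mm high, lying on the open bench in front of the sander. Not to be disturbed. Origin at the centre of its underside.
- bench_hook: Loose pine bench hook, 210 x 130 x 70 mm. Not to be disturbed. Origin at the centre of its underside.
- glue_bottle: White glue bottle, 62 mm diameter, 170 mm tall, standing. Not to be disturbed. Origin at the centre of its foot.
- try_square: Try square lying flat, wooden stock 115 mm, steel blade 150 mm. Not to be disturbed. Origin under the middle of its stock.

How it is judged:
On the way, in this order (a step that is already met when the one before it is completed fails the run):
1. the mitre gauge reads 30 degrees (within half a 5-degree division) while the lever is still up (value of joint mitre_head between 0.48 and 0.568 rad and value of joint clamp_lever below 0.3 rad), for 0.3 s.
2. the clamp lever is pressed fully down (value of joint clamp_lever above 0.6 rad), for 0.2 s.
At the end, for the whole second after the job is handed in: The gauge stands at 30 degrees on the red half of its scale, within 2.5 degrees either way, and at rest; the clamp lever is down at its stop (past 0.60 rad) and stays there by itself (value of joint mitre_head between 0.48 and 0.568 rad and value of joint clamp_lever above 0.6 rad and velocity of joint mitre_head between -0.05 and 0.05 rad/s); the robot touches nothing.
It fails at once if one of the loose things on the bench was shifted by more than 30 mm (distance of any of rail_a, rail_b, sanding_block, bench_brush, bench_hook, glue_bottle, try_square from where it was at the start of the episode above 0.03 m).
It also fails if it takes over 45 s, if anything falls off the work surface, if the arm or the gripper's body presses on something with over 40 N, if the wrist force passes 120 N, or if a joint passes its speed limit or range.

ROBOT

A 7-joint arm with a two-finger parallel gripper is mounted at the origin on the work surface. World frame = base frame: x ahead of the robot, y to its left, z up, the work surface at z = 0. Lengths are in m, angles in rad, forces in N, time in s.
With the tool pointing down it reaches from about 0.425 to 0.825 m from the base axis. Payload 3.6 kg.
Tool frame: the origin (TCP) lies where the fingers leave the gripper's body, on its centre line; the fingertips stand 73 mm ahead of it and the grasp point (between the pads) lies 54 mm ahead of it; x points along the fingers, y is the direction in which the jaws open and shut, and the axes are right-handed (so a half turn about x gives the same grasp; the last joint's range is limited). The gripper opens to 85 mm and grips with 20 to 120 N. Pads are 22 mm wide; open, the fingers measure 114 mm over their backs; the gripper's body (76 mm by 85 mm) begins 54 mm behind the grasp point. The pads swing forward as they close: fully open they stand 13 mm farther back than shut.
Start: joints at [1.298, 0.615, -0.013, 1.423, 0.008, 1.103, -0.04], TCP at [0.159, -0.63, 0.304] pointing down, gripper open.
Joint ranges: [-3.12, 3.12], [-0.3, 2.06], [-1.34, 1.32], [0.26, 2.42], [-1.36, 4.5], [0.01, 1.98], [-2.84, 2.84]. Speed limits (rad/s): [2.79, 2.79, 3.14, 3.14, 3.14, 3.14, 3.14].

INTERFACE

Orientations are given as a unit quaternion [x, y, z, w].
In Python, from station import arm, snapshot, camera_info, ticket gives the robot as it stands. Calls block until the motion is done:
- arm.movep(position, orientation): joint-space move of the TCP to a pose.
- arm.line_to(position, velocity=0.15, ori=None): straight line of the TCP; ori=None keeps the orientation; velocity is the mean speed in m/s.
- arm.move_j(angles): joint-space move.
- arm.move_gripper(opening, effort=None): opening from 0.0 (shut) to 1.0 (fully open); effort is the grip in N (None keeps the last); returns when the fingers have stopped.
- arm.pause(seconds).
- arm.ik(position, orientation): joint angles nearest the present ones, or None.
- snapshot(name): name is "scene" or "side" or "wrist"; returns the picture (420x560x3 uint8, blue, green, red); there is no depth.
- camera_info(name): a dict with "fx", "fy", "cx", "cy" (pixels), "R" (3x3) and "t" (3): a world point X has camera coordinates R X + t; the wrist camera has in their place "T_tool_cam" (4x4, takes a point from camera to tool coordinates, whose origin is the TCP and whose axes are the tool frame's). Camera axes: x right, y down, z forward; pixel columns grow to the right and rows downward; lengths in m; the calibration is good to about 2 mm. A picture is of the moment at which its call begins: read the wrist's pose just before it. camera_info takes no time and is no camera call.
A pose or a line that the arm cannot do raises arm.MotionError and nothing moves.
- ticket.finish_job(): hands the job in, once; it reports no verdict.
Readings, each from a call of its own:
- arm.read_time(): time.
- arm.read_joint_positions(): joint angles.
- arm.read_dq(): joint speeds.
- arm.read_effort(): joint torques, N m.
- arm.read_tool_pos(): TCP position.
- arm.read_eef_rot(): TCP orientation.
- arm.read_ft_force(): force on the tool from outside, world axes, zero at the start.
- arm.read_wrist_torque(): the same for the moment, N m.
- arm.read_opening(): opening from 0.0 (shut) to 1.0 (fully open).
Only numpy, scipy, OpenCV 4.12 (cv2) and the standard library are available. Lean on these libraries where they do the work, as an engineer would, in place of code of your own. Each camera call takes 0.05 s, during which the arm holds its last target.

## Working session

There is one attempt and no reset: what is moved stays moved. The work goes in short steps, each a Python script; the robot and the scene stay as the last script left them, time stands still between calls to the robot, and variables do not carry over. Pictures are saved under pics/ and viewed, and the job is handed in when it is done.

```bash
ls; mkdir -p pics; python3 - <<'E'
from station import arm,snapshot,camera_info
import cv2,numpy as np
for n in ["scene","side","wrist"]:
    cv2.imwrite(f"pics/{n}0.png",snapshot(n))
    print(n,camera_info(n))
print(arm.read_time(),arm.read_tool_pos(),arm.read_eef_rot())
E
```

```text
pics
scene {'fx': 517.9779340815487, 'fy': 517.9779340815487, 'cx': 285.5620913128713, 'cy': 208.26994081876268, 'R': array([[ 0.01692708,  0.99983278, -0.00692034],
       [ 0.83684185, -0.01795475, -0.54715021],
       [-0.54718297,  0.00347042, -0.83700583]]), 't': array([ 0.1846873 , -0.39421191,  1.81162739])}
side {'fx': 464.76577596054045, 'fy': 464.76577596054045, 'cx': 284.8391257509751, 'cy': 211.05043601299263, 'R': array([[-0.60651755,  0.79506337, -0.00327103],
       [ 0.61766237,  0.4685879 , -0.63160001],
       [-0.50062927, -0.38509688, -0.77528751]]), 't': array([ 0.51077898, -0.17154317,  1.4691303 ])}
wrist {'fx': 365.0110271162301, 'fy': 365.0110271162301, 'cx': 276.4144298200588, 'cy': 210.2998924787807, 'T_tool_cam': array([[-9.62287333e-04, -2.73347693e-01,  9.61914816e-01,
        -6.89780481e-02],
       [ 9.99999116e-01,  6.19163344e-04,  1.17633426e-03,
        -2.38445685e-04],
       [-9.17130650e-04,  9.61915098e-01,  2.73346856e-01,
        -6.85106753e-02],
       [ 0.00000000e+00,  0.00000000e+00,  0.00000000e+00,
         1.00000000e+00]])}
0.15 [ 0.15869657 -0.62986773  0.30300351] [-0.70162681 -0.08775931  0.70182803 -0.08634549]
```

View pics/scene0.png

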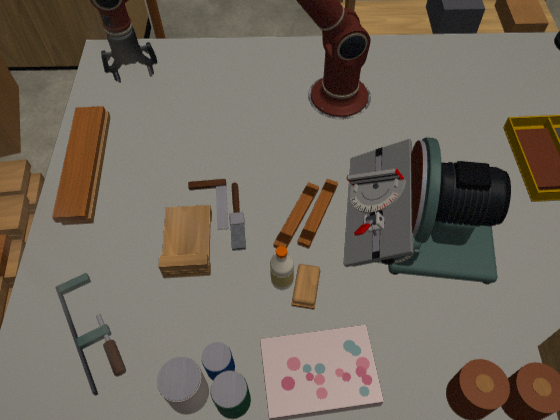

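View pics/side0.png

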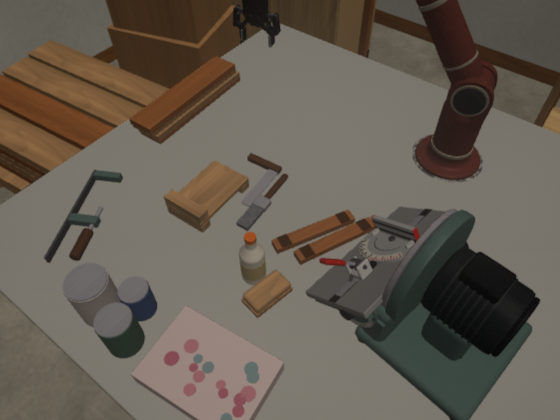

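View pics/wrist0.png

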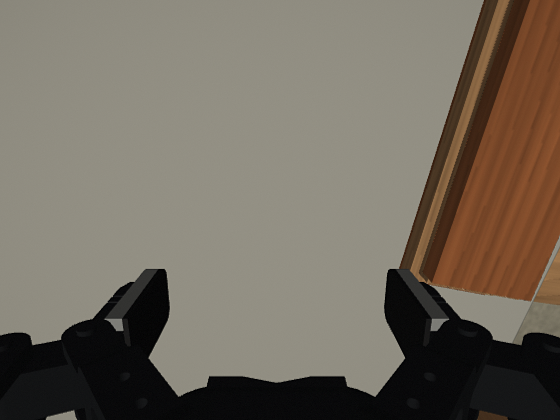

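```bash
python3 - <<'E'
import cv2
a=cv2.imread("pics/scene0.png")[130:275,330:450];cv2.imwrite("pics/sc_z.png",cv2.resize(a,None,fx=4,fy=4,interpolation=cv2.INTER_CUBIC))
a=cv2.imread("pics/side0.png")[195:325,300:480];cv2.imwrite("pics/si_z.png",cv2.resize(a,None,fx=4,fy=4,interpolation=cv2.INTER_CUBIC))
E
```

```text
(no output)
```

View pics/sc_z.png

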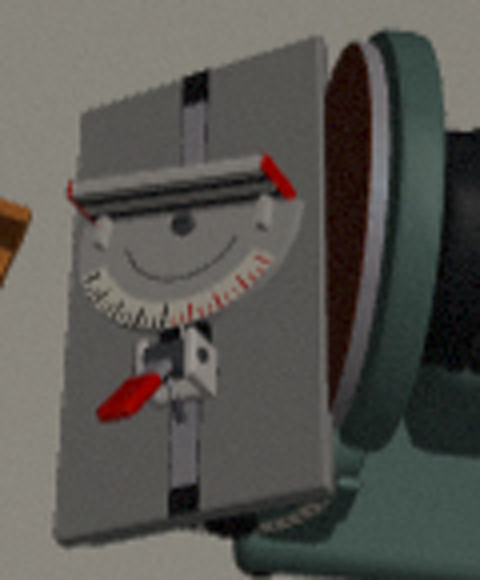

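View pics/si_z.png

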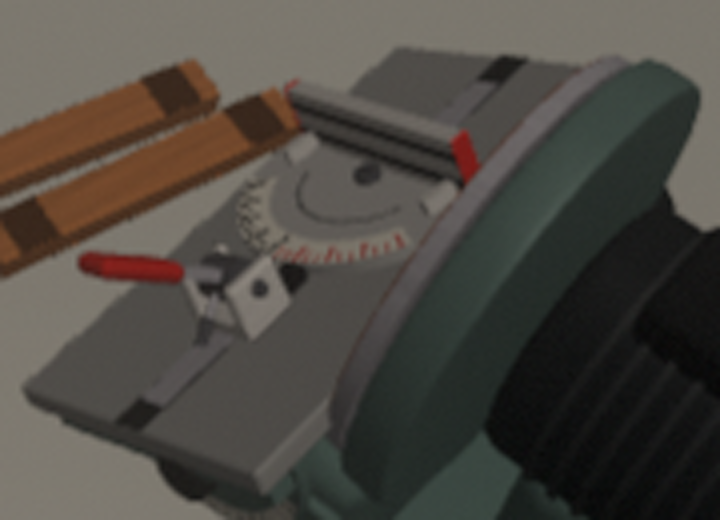

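```bash
cat > h.py <<'E'
import numpy as np,cv2,json
from scipy.optimize import least_squares
from scipy.spatial.transform import Rotation as Rn
from station import arm,snapshot,camera_info,ticket
def proj(n,X,Twt=None):
    c=camera_info(n); X=np.atleast_2d(X)
    if n=="wrist":
        T=Twt@c["T_tool_cam"]; Y=(X-T[:3,3])@T[:3,:3]
    else: Y=X@c["R"].T+c["t"]
    return np.c_[c["fx"]*Y[:,0]/Y[:,2]+c["cx"],c["fy"]*Y[:,1]/Y[:,2]+c["cy"]]
def ray(n,uv,Twt=None):
    c=camera_info(n); d=np.array([(uv[0]-c["cx"])/c["fx"],(uv[1]-c["cy"])/c["fy"],1])
    if n=="wrist":
        T=Twt@c["T_tool_cam"]; return T[:3,3],T[:3,:3]@d
    return -c["R"].T@c["t"],c["R"].T@d
def Tsnap(n="wrist"):
    T=np.eye(4);T[:3,3]=arm.read_tool_pos();T[:3,:3]=Rn.from_quat(arm.read_eef_rot()).as_matrix()
    return T
def G(p):
    c,s=np.cos(p[2]),np.sin(p[2]); S=np.array([[c,-s,0],[s,c,0],[0,0,1]])
    t=np.radians(35); 
    # x up the slope (towards disc, up); z leans away from disc
    Rt=np.array([[np.cos(t),0,-np.sin(t)],[0,1,0],[np.sin(t),0,np.cos(t)]])
    T=np.eye(4);T[:3,:3]=S@Rt;T[:3,3]=[p[0],p[1],.145];return T
def g2w(T,X): return np.atleast_2d(X)@T[:3,:3].T+T[:3,3]
E
python3 - <<'E'
from h import *
c=lambda x,y:[x*.095,y*.18,0]
X=np.array([c(-1,1),c(1,1),c(1,-1),c(-1,-1),c(-1,1),c(1,-1),c(-1,-1)])
sc=np.array([[80,112],[322,37],[330,490],[58,533]])/4+[330,130]
si=np.array([[395,48],[258,468],[28,386]])/4+[300,195]
uv=np.r_[sc,si]
def res(p):
    W=g2w(G(p),X); return (np.r_[proj("scene",W[:4]),proj("side",W[4:])]-uv).ravel()
r=least_squares(res,[.45,.15,np.pi/2],loss="soft_l1")
print(r.x,res(r.x).reshape(-1,2).round(1))
json.dump(list(r.x),open("p.json","w"))
T=G(r.x)
for n,P in dict(pivot=[0,0,0],idx=[0,-.084,.0095],pad=[0,-.167,.074],padd=[0,-.187,.036]).items():
    W=g2w(T,P); print(n,W.round(3),((proj("scene",W)-[330,130])*4).round(),((proj("side",W)-[300,195])*4).round())
E
```

```text
[0.53740315 0.05637839 1.43483602] [[ 0.5 -0.7]
 [-0.2 -1.7]
 [-0.4 -1.7]
 [-1.   1.5]
 [ 0.9 -0.4]
 [ 0.3  2.4]
 [-1.7  0.7]]
pivot [[0.537 0.056 0.145]] [[192. 276.]] [[339. 230.]]
idx [[0.62  0.04  0.153]] [[182. 375.]] [[240. 306.]]
pad [[ 0.697 -0.008  0.206]] [[130. 440.]] [[ 95. 306.]]
padd [[0.72  0.011 0.174]] [[158. 496.]] [[ 97. 386.]]
```

```bash
python3 - <<'E'
from h import *
c=lambda x,y:[x*.095,y*.18,0]
X=np.array([c(-1,1),c(1,1),c(1,-1),c(-1,-1),c(-1,1),c(1,-1),c(-1,-1)])
P=np.array([[0,-.1762,.0734]])
sc=np.array([[80,112],[322,37],[330,490],[58,533]])/4+[330,130]
si=np.array([[395,48],[258,468],[28,386]])/4+[300,195]
def red(n,lo,hi):
    im=cv2.imread(f"pics/{n}0.png").astype(int);b,g,r=im[...,0],im[...,1],im[...,2]
    m=((r>110)&(g<60)&(b<60)).astype(np.uint8)
    k,l,s,ce=cv2.connectedComponentsWithStats(m)
    o=[(s[i,4],ce[i].round(1)) for i in range(1,k) if s[i,4]>3 and all(ce[i]>lo) and all(ce[i]<hi)]
    print(n,o); return max(o,key=lambda a:a[0])[1]
ps=red("scene",[340,200],[400,250]);pp=red("side",[310,200],[350,290])
uv=np.r_[sc,si,[ps],[pp]]
def res(q):
    T=G(q); W=g2w(T,X+[0,q[3],0]);V=g2w(T,P); return (np.r_[proj("scene",W[:4]),proj("side",W[4:]),proj("scene",V),proj("side",V)]-uv).ravel()
r=least_squares(res,[.45,.15,np.pi/2,0],loss="soft_l1")
print(r.x,res(r.x).reshape(-1,2).round(1))
json.dump(list(r.x),open("p.json","w"))
T=G(r.x)
for n,Q in dict(pivot=[0,0,0],idx=[0,-.084,.0095],pad=[0,-.167,.074],padd=[0,-.187,.036]).items():
    W=g2w(T,Q); print(n,W.round(3),((proj("scene",W)-[330,130])*4).round(),((proj("side",W)-[300,195])*4).round())
E
```

```text
scene [(np.int32(58), array([363.3, 228.5]))]
side [(np.int32(64), array([334.7, 261.3]))]
[ 0.49451838  0.06220748  1.43472457 -0.04326383] [[ 0.5 -0.7]
 [-0.2 -1.7]
 [-0.5 -1.7]
 [-1.1  1.5]
 [ 0.9 -0.4]
 [ 0.3  2.4]
 [-1.7  0.7]
 [-0.2 -0.5]
 [-0.   0.6]]
pivot [[0.495 0.062 0.145]] [[193. 224.]] [[384. 187.]]
idx [[0.577 0.045 0.153]] [[184. 319.]] [[289. 259.]]
pad [[ 0.654 -0.002  0.206]] [[132. 379.]] [[150. 256.]]
padd [[0.677 0.016 0.174]] [[160. 436.]] [[151. 335.]]
```

```bash
cat >> h.py <<'E'
q=json.load(open("p.json")) if __import__("os").path.exists("p.json") else None
T0=G(q); Rg=T0[:3,:3]
def orient(phi,tilt=0):
    # tool x = -z_g, tool z = direction (cos phi, sin phi) in gauge plane ; tilt: rotate about gauge y (rad), + = more vertical
    z=np.array([np.cos(phi),np.sin(phi),0]);x=np.array([0,0,-1.]);y=np.cross(z,x)
    return Rg@Rn.from_euler('y',tilt).as_matrix()@np.c_[x,y,z]
def q_(R): return Rn.from_matrix(R).as_quat()
def tcp(tip,R,L=.073): # tip in gauge coords
    return g2w(T0,tip)[0]-L*R[:,0]
E
python3 - <<'E'
from h import *
print(np.array(Tsnap()[:3,:3]).round(2))
for phi in np.arange(0,360,30):
  o=[]
  for tilt in (0,.3,.6):
    R=orient(np.radians(phi),tilt)
    for tip in ([0,-.04,.2],[.058,.02,.01],[0,-.167,.08],[0,-.187,.036]):
        j=arm.ik(tcp(tip,R),q_(R)); o.append('-' if j is None else 'Y')
  print(phi,''.join(o))
E
```

```text
[[-0.    0.24 -0.97]
 [ 0.   -0.97 -0.24]
 [-1.   -0.    0.  ]]
0 YYYYYYYYYYYY
30 YYYYYYYYYYYY
60 YYYYYYYYYYYY
90 YYYYYYYYYYYY
120 YYYYYYYYYYYY
150 YYYYYYYYYYYY
180 YYYYYYYYYYYY
210 YYYYYYYYYYYY
240 YYYYYYYYYYYY
270 YYYYYYYYYYYY
300 YYYYYYYYYYYY
330 YYYYYYYYYYYY
```

```bash
python3 - <<'E'
from h import *
print(np.round(arm.read_joint_positions(),2))
for phi in (60,90,240,270):
    R=orient(np.radians(phi))
    for tip in ([0,-.03,.18],[.058,.03,.01],[0,-.167,.08]):
        print(phi,np.round(arm.ik(tcp(tip,R),q_(R)),2))
R=orient(np.radians(90)); T=np.eye(4);T[:3,:3]=R
for h in (.14,.17,.2):
    T[:3,3]=tcp([0,-.09,h],R)
    print(proj("wrist",g2w(T0,[[0,-.084,.01],[0,0,0],[.08,0,0],[-.08,0,0],[0,.02,.03]]),T).round().tolist())
E
```

```text
[ 1.3   0.62 -0.01  1.42  0.01  1.1  -0.04]
60 [ 0.4   0.43 -0.03  1.75 -0.63  1.2  -1.55]
60 [ 0.26  0.47 -0.23  2.09 -0.82  0.72 -1.5 ]
60 [ 0.28  0.7  -0.05  1.5  -0.65  1.11 -1.66]
90 [ 0.48  0.43 -0.15  1.75 -0.58  1.17 -1.07]
90 [ 0.37  0.49 -0.39  2.09 -0.74  0.67 -1.07]
90 [ 0.35  0.7  -0.18  1.49 -0.57  1.08 -1.19]
240 [ 0.94  0.56 -0.89  1.74 -0.22  1.04  1.16]
240 [ 0.75  0.65 -1.    2.08 -0.11  0.52  0.91]
240 [ 0.68  0.83 -0.83  1.48 -0.04  0.97  0.99]
270 [ 1.02  0.62 -1.04  1.73 -0.1   1.03  1.57]
270 [ 0.76  0.66 -1.01  2.08 -0.09  0.52  1.41]
270 [ 0.65  0.8  -0.76  1.48 -0.11  0.98  1.57]
[[276.0, 207.0], [276.0, 298.0], [183.0, 298.0], [369.0, 298.0], [276.0, 339.0]]
[[276.0, 198.0], [276.0, 282.0], [191.0, 282.0], [361.0, 282.0], [276.0, 318.0]]
[[276.0, 190.0], [276.0, 268.0], [198.0, 268.0], [355.0, 268.0], [276.0, 301.0]]
```

```bash
cat >> h.py <<'E'
def view(name,tip=(0,-.05,.14)):
    R=orient(np.pi/2); arm.movep(tcp(tip,R),q_(R)); arm.pause(.2)
    T=Tsnap(); im=snapshot("wrist"); cv2.imwrite(f"pics/{name}.png",im); np.save(f"pics/{name}.npy",T)
    print(arm.read_time(),arm.read_tool_pos())
E
python3 - <<'E'
from h import *
p=np.array(arm.read_tool_pos()); 
view("w1")
im=cv2.imread("pics/w1.png");cv2.imwrite("pics/w1z.png",cv2.resize(im[60:360,80:480],None,fx=2,fy=2,interpolation=cv2.INTER_CUBIC))
T=np.load("pics/w1.npy")
print(proj("wrist",g2w(T0,[[0,-.084,.0095],[0,0,.009],[0,-.1762,.0734]]),T).round(1))
E
```

```text
2.8917 [ 0.52747429 -0.06602738  0.31946018]
[[274.4 154.9]
 [274.6 258.9]
 [273.6 -11.3]]
```

View pics/w1z.png

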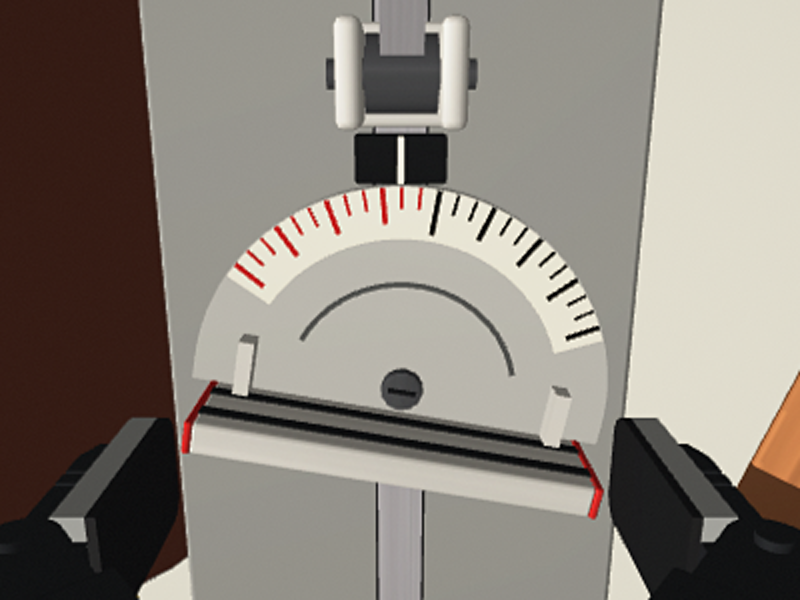

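```bash
python3 - <<'E'
from h import *
T=np.load("pics/w1.npy")
def hit(uv,z):
    o,d=ray("wrist",uv,T); o=(o-T0[:3,3])@Rg; d=d@Rg; return o+d*(z-o[2])/d[2]
f=lambda x,y:(80+(x+.5)/2-.5,60+(y+.5)/2-.5)
a=hit(f(400.5,184),.0095); b=hit(f(402,388),.012)
print(a,b)
e1=hit(f(213,383),.0475);e2=hit(f(576,443),.0475); d=e1-e2;print("fence",e1,e2,np.degrees(np.arctan2(-d[1],d[0])),np.linalg.norm(d))
# table edges at z=0
for p in ((140,0),(191,600),(661,0),(607,600)): print(hit(f(*p),0))
E
```

```text
[-0.00416888 -0.08631328  0.0095    ] [-0.00494171 -0.00576085  0.012     ]
fence [ 0.06085804 -0.02246192  0.0475    ] [-0.06614977  0.0004482   0.0475    ] 10.225259344711601 0.12905757911478719
[ 0.08965969 -0.15107218  0.        ]
[0.09055677 0.10291759 0.        ]
[-0.0979587  -0.15106749  0.        ]
[-0.0987651   0.10314467  0.        ]
```

```bash
cat >> h.py <<'E'
T0=T0.copy(); T0[:3,3]+=Rg@np.array([-.0042,-.003,0])
E
cat >> h.py <<'E'
def ft(): return np.round(Rg.T@np.array(arm.read_ft_force()),1)
E
python3 - <<'E'
from h import *
arm.move_gripper(0.0)
R=orient(np.radians(60))
arm.movep(tcp([.0588,.055,.10],R),q_(R))
arm.line_to(tcp([.0588,.055,.012],R),velocity=.12); print(ft())
arm.line_to(tcp([.0588,.0035,.012],R),velocity=.06); print(ft(),arm.read_time())
cv2.imwrite("pics/s2.png",snapshot("side")[195:325,300:480].repeat(4,0).repeat(4,1))
arm.line_to(tcp([.0588,.055,.012],R),velocity=.15);
arm.line_to(tcp([.0588,.055,.08],R),velocity=.2);
view("w2")
im=cv2.imread("pics/w2.png");cv2.imwrite("pics/w2z.png",cv2.resize(im[60:360,80:480],None,fx=2,fy=2,interpolation=cv2.INTER_CUBIC))
E
```

```text
[-0.   0.5 -0. ]
[1.4 4.3 3.7] 6.1083
7.9917 [ 0.52936311 -0.06795985  0.31695751]
```

View pics/w2z.png

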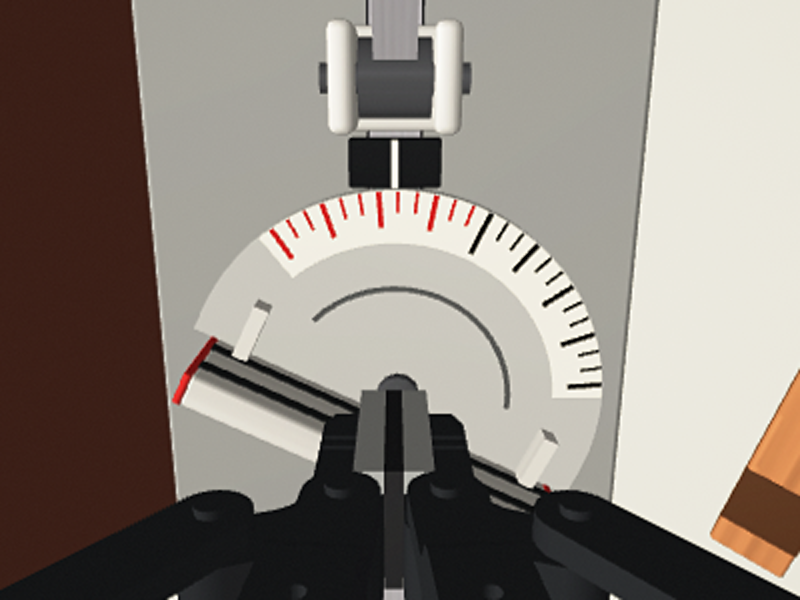

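View pics/s2.png

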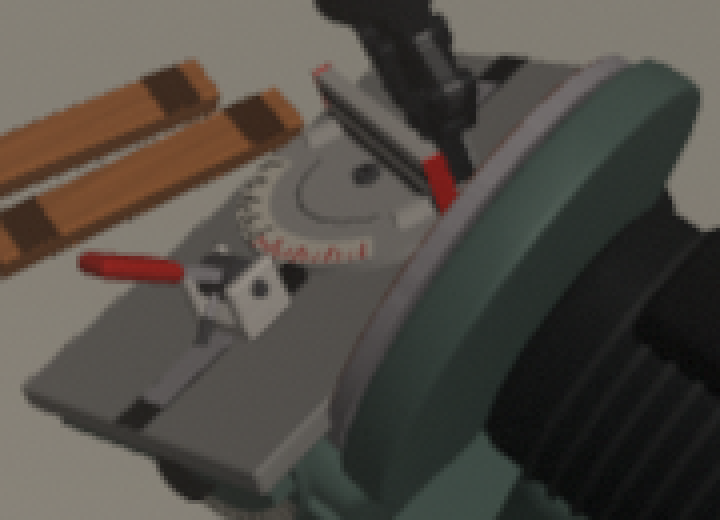

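```bash
python3 - <<'E'
from h import *
R=orient(np.radians(60))
arm.movep(tcp([.0588,.055,.08],R),q_(R))
arm.line_to(tcp([.0588,.055,.012],R),velocity=.15)
arm.line_to(tcp([.0588,.010,.012],R),velocity=.12)
arm.line_to(tcp([.0588,-.0016,.012],R),velocity=.04); arm.pause(.1); print(ft(),arm.read_time())
arm.line_to(tcp([.0588,.055,.012],R),velocity=.15);
arm.line_to(tcp([.0588,.055,.08],R),velocity=.2);
view("w3")
im=cv2.imread("pics/w3.png");cv2.imwrite("pics/w3z.png",cv2.resize(im[60:360,80:480],None,fx=2,fy=2,interpolation=cv2.INTER_CUBIC))
cv2.imwrite("pics/w3t.png",cv2.resize(im[120:200,220:340],None,fx=6,fy=6,interpolation=cv2.INTER_CUBIC))
E
```

```text
[1.4 4.9 1.8] 10.2583
12.125 [ 0.52937405 -0.06795099  0.31696023]
```

View pics/w3z.png

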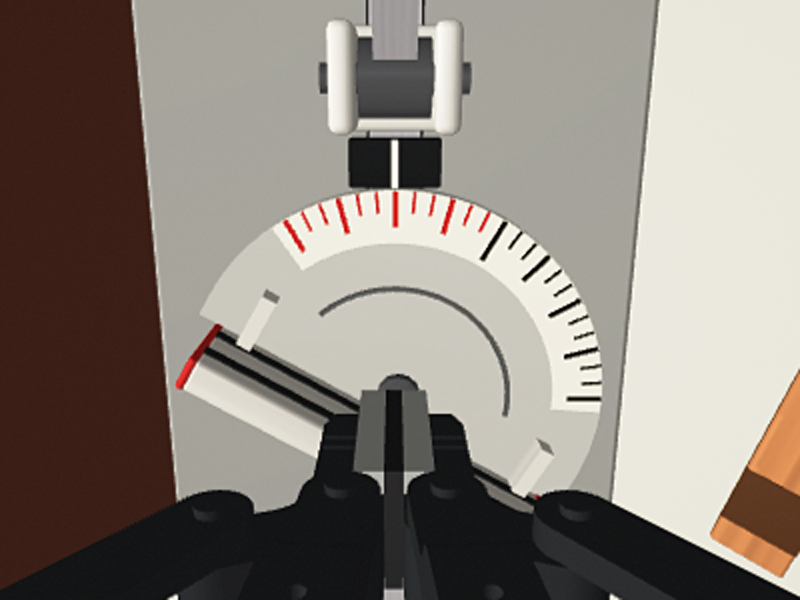

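View pics/w3t.png

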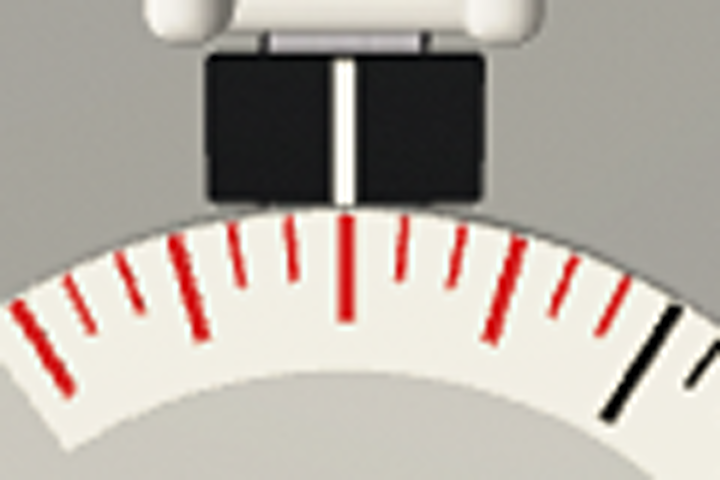

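```bash
python3 - <<'E'
from h import *
R=orient(np.pi/2)
arm.line_to(tcp([0,-.178,.13],R),velocity=.15,ori=q_(R))
arm.line_to(tcp([0,-.178,.088],R),velocity=.12); print(ft())
for z in (.075,.062,.050,.042,.037,.034):
    arm.line_to(tcp([0,-.187+(z-.034)*.2,z],R),velocity=.06); f=ft(); print(z,f)
    if f[2]>45: break
arm.pause(.2);print(ft(),arm.read_time())
arm.line_to(tcp([0,-.185,.14],R),velocity=.15); print(ft())
cv2.imwrite("pics/s4.png",snapshot("side")[195:325,300:480].repeat(4,0).repeat(4,1))
view("w4",(0,-.10,.19)); 
E
```

```text
[-0.7  5.9  1.5]
0.075 [0.9 0.6 4.6]
0.062 [ 0.6 -0.3 -0.8]
0.05 [-0.8  0.2  0.6]
0.042 [-0.5 -0.1  0. ]
0.037 [-0.5  1.9  6. ]
0.034 [ 1.9  6.9 16.7]
[ 1.5  6.6 17.2] 15.7083
[-0.5  1.   0.2]
17.3417 [ 0.57623087 -0.10380822  0.3569574 ]
```

View pics/w4.png

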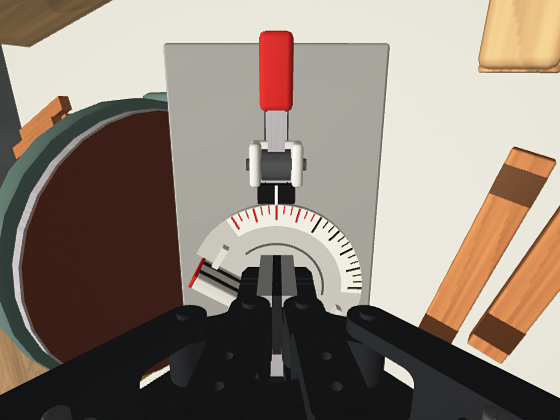

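View pics/s4.png

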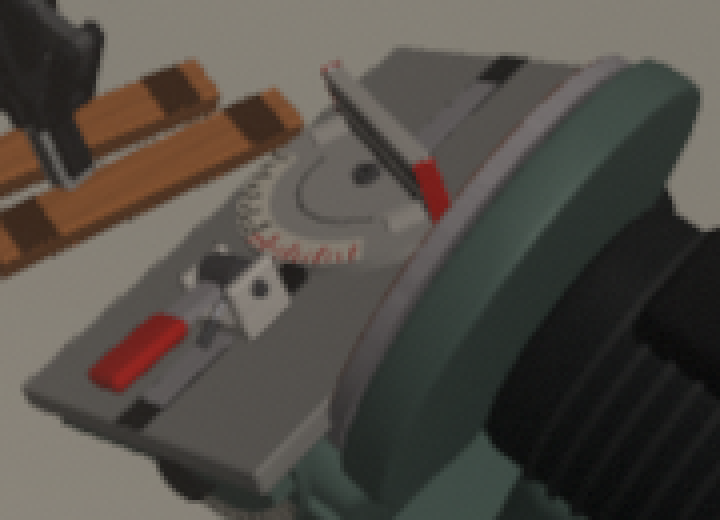

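```bash
python3 - <<'E'
from h import *
s=snapshot("scene"); a=cv2.imread("pics/scene0.png")
d=cv2.absdiff(s,a).max(2); cv2.imwrite("pics/d5.png",np.hstack([s[100:320,150:430],cv2.cvtColor(d,8)[100:320,150:430]]))
im=cv2.imread("pics/w4.png");cv2.imwrite("pics/w4t.png",cv2.resize(im[20:240,180:370],None,fx=2.6,fy=2.6,interpolation=cv2.INTER_CUBIC))
E
```

```text
(no output)
```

View pics/d5.png

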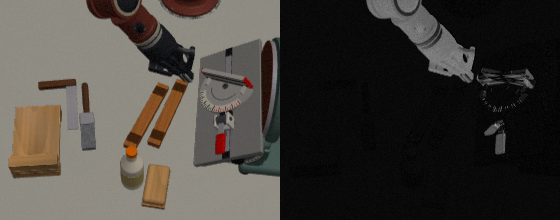

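View pics/w4t.png

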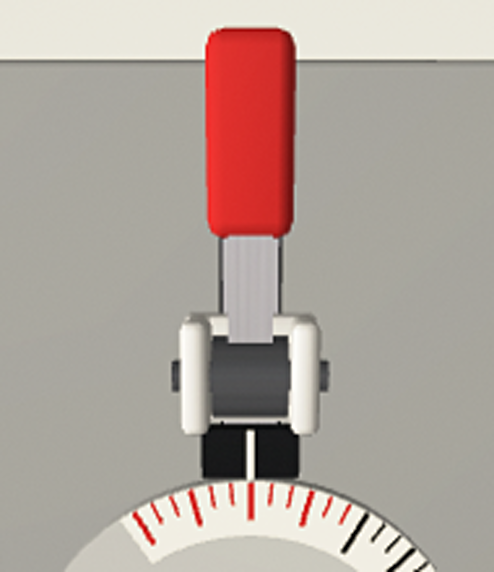

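The difference picture shows changes only at the arm, the fence and the lever. The index, at about (250, 480) in the crop, still meets the long red 30 mark. The lever lies flat.

```bash
python3 -c "
from station import arm,ticket
print(arm.read_time(),arm.read_ft_force());ticket.finish_job()"
```

```text
17.3917 [-0.0915063  -0.05537713  0.07048801]
the job is handed in; nothing more can be done
```

The gauge is set to 30 degrees on the red half and the clamp lever is down. I handed the job in at 17.4 s; it reports no verdict.

- **Gauge:** it started at about 10 degrees. I pushed the disc end of the fence with the closed fingertips, first to about 26 degrees. After a look with the wrist camera I pushed it on to 30.
- **Lever:** pressing the paddle gave almost no resistance after the snap, then about 17 N at the stop. It stayed down after I let go.
- **Last checks:** the index line meets the long red 30 mark, and the lever lies flat in the wrist and side views. The wrist force was about 0 N with the arm clear. The scene picture shows nothing on the bench moved except the fence and the lever.
- **Disagreements:** my first position fit assumed the pivot was centred along the table, and it was about 43 mm off, so I added that offset. The fixed cameras and the wrist camera then differed by about 4 mm on the gauge, so I used the wrist camera's values.

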